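# Line up the printing blocks in the block bed

## Task

In the block bed, slide the red block along the bed into the empty bay with the brass corner, and then slide the blue block into the bay that the red one has left. Push each one fully home until you feel it meet the metal register bar at the end of its slide, and press it there gently, at about 10 N, for a second before you let go; pressing harder than 20 N spoils the register. Keep the blocks flat on the bed (slide, do not lift), leave them square, and leave the green block in its bay and the other things on the table alone.

Things in the scene. Friction and masses are not known exactly. Their poses are not given: they have to be found in the camera images.
- bed: fixed waxed plywood tray, 2 x 2 bays, on the table, turned up to 0.5 rad. Origin: underside, where the four bays meet; x, y along its sides, z up. Floor 12 mm, wall tops 30 mm above the origin; inner wall faces x -90, x +110, y +90, y -110 mm. Bays divided only by thin grey lines. Block centres start within 1.5 mm of x -44 or +43, y +44 or -43 mm
- brass_bay (a point): on the bed's floor at (+47, -47, +12) mm of the bed: the empty bay, with brass inlay and corner. Blue starts diagonally opposite (-x, +y); red and green in the other two, either way round. Red at (-x, -y) slides to +x, then blue to -y; red at (+x, +y) slides to -y, then blue to +x
- register: fixed; origin and axes as the bed. A brass angle on the walls at the (+x, -y) corner, 34 mm high, and two aluminium register bars along the +x and -y sides, each 168 mm long, 10 mm thick, 14 to 31 mm above the origin. They do not give when pressed. Sliding a block over the floor takes 0.3 to 1.5 N, more if pressed down
- bars (a point): where the two bars' nominal stop faces meet: x +93, y -93, z +22 mm of the bed. Each bar is set afresh for every job, up to 6 mm either way, so a block comes home with its centre 47 to 59 mm from the origin along its slide. The setting is not in the readings (this point does not follow it): feel for it
- red_block: red printing block, loose, 80 x 80 x 24 mm, 150 to 310 g, with an upright round wooden knob in the middle of its top: 22 mm in diameter, 36 mm high (24 to 60 mm above the underside). Origin: centre of its underside; z up; x, y along the bed's within 2 degrees at the start. This one goes first.
- blue_block: blue printing block, loose, 80 x 80 x 24 mm, 150 to 310 g, with an upright round wooden knob in the middle of its top: 22 mm in diameter, 36 mm high (24 to 60 mm above the underside). Origin: centre of its underside; z up; x, y along the bed's within 2 degrees at the start. This one goes second.
- green_block: green printing block, loose, 80 x 80 x 24 mm, 150 to 310 g, with an upright round wooden knob in the middle of its top: 22 mm in diameter, 36 mm high (24 to 60 mm above the underside). Origin: centre of its underside; z up; x, y along the bed's within 2 degrees at the start. It stays in its bay; a slight nudge is harmless (up to 15 mm).
- brayer: loose ink roller with a red handle, about 160 x 118 x 35 mm, lying to the left of the bed; leave alone
- ink_tube: loose black ink tube with white cap, about 105 x 36 x 32 mm, lying on the right; leave alone
- jar: loose open glass jar, 76 mm across, 100 mm high, on the right; leave alone
- mug: loose blue mug, 80 mm across, 90 mm high, far left; leave alone
- ink_can: loose ink can with orange label, 72 mm across, 75 mm high, on the left; leave alone
- baren: loose round dark wooden rubbing pad with a light grip bar, 100 mm across, 30 mm high, on the right; leave alone
There are look-alikes about, which are no part of the job. Leave any purple look-alike of the blue_block alone. There is more than one size of the red_block; the one meant has the size given above.

How it is judged:
By the outcome, as a careful person would: the job done as asked, in the order asked, and still so for the second after the job is handed in, with the robot touching nothing.
It also fails if it takes over 61 s, if anything falls off the work surface, if the arm or the gripper's body presses on something with over 40 N, if the wrist force passes 120 N, or if a joint passes its speed limit or range.

## Robot

A 7-joint arm with a two-finger parallel gripper is mounted at the origin on the work surface. World frame = base frame: x ahead of the robot, y to its left, z up, the work surface at z = 0. Lengths are in m, angles in rad, forces in N, time in s.
With the tool pointing down it reaches from about 0.425 to 0.875 m from the base axis. Payload 4.7 kg.
Tool frame: the origin (TCP) lies at the very end of the fingers, on their centre line; the grasp point (between the pads) lies 19 mm behind it; z points along the fingers, y is the line along which they close (so a half turn about z gives the same grasp; the last joint's range is limited). The gripper opens to 87 mm and grips with 3 to 60 N. Pads are 19 mm wide; open, the fingers measure 117 mm over their backs; the gripper's body (75 mm by 190 mm) begins 51 mm behind the grasp point.
Start: joints at [-1.207, 0.321, -0.07, 1.45, 0.023, 1.371, -0.057], TCP at [0.223, 0.611, 0.195] pointing down, gripper open.
Joint ranges: [-2.86, 2.86], [-0.3, 2.09], [-1.38, 1.24], [0.06, 2.45], [-1.56, 4.7], [0.09, 2.05], [-2.69, 2.69]. Speed limits (rad/s): [2.57, 2.57, 3.14, 3.14, 3.14, 3.14, 3.14].

## Interface

Orientations are given as a unit quaternion [w, x, y, z].
In Python, from plant import telemetry, optics, ctrl gives the robot as it stands.
- The arm moves only by the shell command python3 -m pendant 'ROWS' [OPENING] [FORCE]. ROWS is text: rows parted by semicolons, each of 4 numbers parted by spaces: the shift along the tool's x, y, z in units of 1000 mm (1.0 is 1000 mm), then the turn about the tool's z in units of pi/4 rad (1.0 is pi/4 rad). A call has exactly 10 rows; each row is the pose to reach, as a shift and turn from the pose commanded when the call began, along the tool's axes at that moment; what a row does not reach only later rows make up. A row lasts 1/10 s, in which the tool goes at most 50 mm and 8.59 degrees, less where a joint would pass 70% of its speed; a pose out of reach is approached as far as the arm can. A call with a number of a shift or a turn outside -1 to 1 is refused whole. A call with a gripper value outside its range is refused whole. OPENING is the opening, from -1 (shut) to 1 (fully open), set as the call begins (- or left out, the last holds). The fingers move at their own pace and stop on an object; FORCE is the grip in N (left out, the last holds). Time passes only in rows, so rows that repeat a pose let the fingers close, or fill a call up. It gives the time, the measured TCP pose, the force, the opening and the grip force at its end, in the units of the state.
- telemetry.read_state(): the state, without advancing time (a new reading comes with each control period).
- optics.get_image(name): name is "scene" or "top"; returns the picture (420x560x3 uint8, red, green, blue); there is no depth.
- optics.get_calibration(name): a dict with "fx", "fy", "cx", "cy" (pixels), "dist_coeffs" ([k1, k2, p1, p2, k3] as OpenCV has them; the pictures are not rectified), "rvec" (rotation vector, rad) and "tvec" (3), from world to camera coordinates, as OpenCV has them. Camera axes: x right, y down, z forward; pixel columns grow to the right and rows downward; lengths in m; the calibration is good to about 2 mm. A picture is of the moment at which its call begins. get_calibration takes no time and is no camera call.
- ctrl.finish_job(): hands the job in; it is judged then, once.
The state is a dict: "t": time; "qpos": joint angles; "qvel": joint speeds; "joint_efforts": joint torques, N m; "position": TCP position; "ee_rot": TCP orientation; "force": force on the tool from outside, world axes, zero at the start; "torque": the same for the moment, N m; "finger_gap": opening from 0.0 (shut) to 1.0 (fully open); "gripper_force": force on a finger pad.
Only numpy, scipy, OpenCV 4.12 (cv2) and the standard library are available. Lean on these libraries where they do the work, as an engineer would, in place of code of your own. Each camera call takes 0.05 s, during which the arm holds its last target. There are 200 camera calls.

## Working session

There is one attempt and no reset: what is moved stays moved. The work goes in short steps, Python scripts to look and compute and a shell command to move; the robot and the scene stay as the last step left them, time stands still between calls to the robot, and variables do not carry over. Pictures are saved under pics/ and viewed, at most 10 in all, crops included, and the job is handed in when it is done.

```bash
ls; mkdir -p pics; python3 - <<'E'
from plant import telemetry, optics
import cv2,numpy as np
s=telemetry.read_state(); print(s)
a=[optics.get_image(n) for n in("scene","top")]
for n,i in zip(("scene","top"),a): cv2.imwrite(f"pics/{n}0.png",i[...,::-1]); print(optics.get_calibration(n))
E
```

```text
pics
{'t': 0.0, 'qpos': array([-1.20692355,  0.32182401, -0.07006775,  1.45167333,  0.02262799,
        1.3707578 , -0.05689767]), 'qvel': array([-4.16219190e-04, -1.68672265e-03, -9.64743225e-05, -2.60375300e-03,
        8.30007358e-04, -3.08030557e-04, -3.34545067e-04]), 'joint_efforts': array([ 1.76059707e-04, -4.91289246e+01, -4.03486155e-01, -3.12523091e+01,
       -6.36083423e-02,  4.38966625e-02,  1.97577883e-04]), 'position': array([0.22261175, 0.61006347, 0.1941616 ]), 'ee_rot': array([-9.93320158e-05,  1.73985185e-01,  9.84747823e-01, -9.32704663e-04]), 'force': array([ 0.13354471, -0.65229991,  0.08128566]), 'torque': array([ 0.00306932,  0.01030465, -0.05399971]), 'gripper_force': 0.0, 'finger_gap': 1.0002042961012338}
{'fx': 435.80429721217195, 'fy': 435.80429721217195, 'cx': 277.92799958250265, 'cy': 205.26407172545356, 'dist_coeffs': array([0.0254984, 0.       , 0.       , 0.       , 0.       ]), 'rvec': array([ 2.27906046,  0.71867069, -0.30249248]), 'tvec': array([-0.38220789, -0.18572892,  1.51414581])}
{'fx': 537.0713378520712, 'fy': 537.0713378520712, 'cx': 283.07028845884145, 'cy': 193.34917657331835, 'dist_coeffs': array([-0.15634837,  0.        ,  0.        ,  0.        ,  0.        ]), 'rvec': array([ 2.1240903 , -2.14078311,  0.16170179]), 'tvec': array([-0.04333778,  0.50663397,  1.69249429])}
```

View pics/scene0.png

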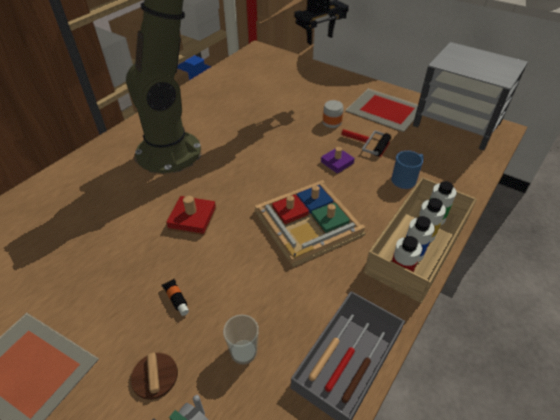

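View pics/top0.png

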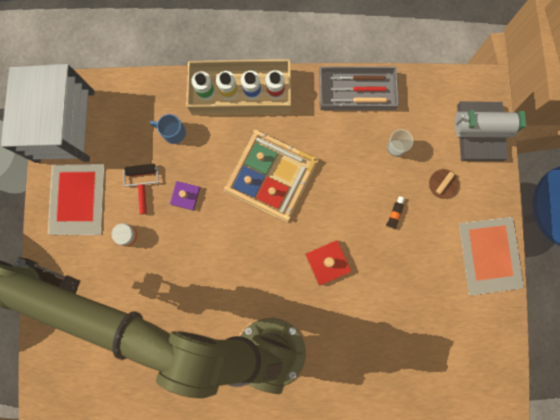

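The pictures show the bed at top (272,176). Candidates for red:
- the block in the bed, top (272,189) / scene (290,207)
- a larger one outside, top (329,262) / scene (191,214)
- flat red prints, top (76,196) and (491,252)

Candidates for blue:
- the block in the bed, top (248,180) / scene (316,195)
- the purple look-alike, top (186,195) / scene (338,160)
- the mug, top (171,128)

I choose the two in the bed. Brass is at top (289,167), so the bed is turned about -0.5, red is at (-x,-y) and slides +x, then blue slides -y.

```bash
cat > h.py <<'E'
import cv2,numpy as np
from plant import optics,telemetry
def cal(n):
    c=optics.get_calibration(n);K=np.array([[c['fx'],0,c['cx']],[0,c['fy'],c['cy']],[0,0,1]])
    R=cv2.Rodrigues(c['rvec'])[0];return K,c['dist_coeffs'],R,c['tvec'],-R.T@c['tvec']
def cast(n,px,z):
    K,d,R,t,C=cal(n)
    u=cv2.undistortPoints(np.float64(px).reshape(-1,1,2),K,d).reshape(-1,2)
    r=np.c_[u,np.ones(len(u))]@R
    return (C+r*((z-C[2])/r[:,2])[:,None])[:,:2]
def proj(n,P):
    K,d,R,t,C=cal(n);return cv2.projectPoints(np.float64(P).reshape(-1,1,3),R,t,K,d)[0].reshape(-1,2)
def masks(im):
    h=cv2.cvtColor(im,cv2.COLOR_RGB2HSV);H,S,V=cv2.split(h)
    return dict(red=((H<5)|(H>174))&(S>170)&(V>60),blue=(H>105)&(H<122)&(S>140)&(V>50),green=(H>60)&(H<95)&(S>100)&(V>40),
      knob=(H>7)&(H<17)&(S>60)&(S<150)&(V>120))
E
python3 - <<'E'
from h import *
print('C',cal('top')[4],cal('scene')[4])
cen={'top':dict(red=(272,192),blue=(247,182),green=(259,160)),'scene':dict(red=(290,209),blue=(316,198),green=(331,217))}
for n in('top','scene'):
    im=cv2.imread(f'pics/{n}0.png')[...,::-1].copy();m=masks(im)
    for k,c in cen[n].items():
        w=np.zeros(im.shape[:2],np.uint8);cv2.circle(w,c,24,1,-1)
        mm=(m[k]&(w>0)).astype(np.uint8);cs,_=cv2.findContours(mm,cv2.RETR_EXTERNAL,cv2.CHAIN_APPROX_NONE)
        p=max(cs,key=cv2.contourArea).reshape(-1,2)
        r=cv2.minAreaRect(cast(n,p,.036).astype(np.float32)*1000)
        print(n,k,len(p),np.round(r[0],1),np.round(r[1],1),round(r[2],1))
im=cv2.imread('pics/top0.png');c1=cv2.resize(im[120:230,210:335],None,fx=5,fy=5,interpolation=cv2.INTER_CUBIC)
cv2.imwrite('pics/crop_top.png',c1)
im=cv2.imread('pics/scene0.png');cv2.imwrite('pics/crop_sc.png',cv2.resize(im[170:265,245:370],None,fx=6,fy=6,interpolation=cv2.INTER_CUBIC))
E
```

```text
C [ 0.22728585 -0.06399067  1.75138214] [ 1.0040333  -0.74852174  0.95123497]
top red 114 [511.7 -11.2] [75.9 75.9] 63.3Traceback (most recent call last):
  File "<stdin>", line 9, in <module>
ValueError: max() iterable argument is empty
```

```bash
cat > m.py <<'E'
from h import *
cen={'top':dict(red=(272,192),blue=(247,182),green=(259,160)),'scene':dict(red=(290,209),blue=(316,198),green=(331,217))}
for n in('top','scene'):
    im=cv2.imread(f'pics/{n}0.png')[...,::-1].copy();m=masks(im)
    h=cv2.cvtColor(im,cv2.COLOR_RGB2HSV)
    for k,c in cen[n].items():
        print(n,k,'hsv',np.median(h[c[1]-9:c[1]+9,c[0]-9:c[0]+9].reshape(-1,3),0))
        w=np.zeros(im.shape[:2],np.uint8);cv2.circle(w,c,24,1,-1)
        mm=(m[k]&(w>0)).astype(np.uint8);cs,_=cv2.findContours(mm,cv2.RETR_EXTERNAL,cv2.CHAIN_APPROX_NONE)
        if not cs: continue
        p=max(cs,key=cv2.contourArea).reshape(-1,2)
        r=cv2.minAreaRect(cast(n,p,.036).astype(np.float32)*1000)
        print(n,k,len(p),np.round(r[0],1),np.round(r[1],1),round(r[2],1))
im=cv2.imread('pics/top0.png');c1=cv2.resize(im[120:230,210:335],None,fx=5,fy=5,interpolation=cv2.INTER_CUBIC)
c2=cv2.imread('pics/scene0.png');c2=cv2.resize(c2[170:265,245:370],None,fx=6,fy=6,interpolation=cv2.INTER_CUBIC)
cv2.imwrite('pics/crop_top.png',c1);cv2.imwrite('pics/crop_sc.png',c2)
E
sed -i 's/(H>105)&(H<122)&(S>140)&(V>50)/(H>100)\&(H<125)\&(S>120)\&(V>30)/' h.py; python3 m.py
```

```text
top red hsv [  3. 192. 200.]
top red 114 [511.7 -11.2] [75.9 75.9] 63.3
top blue hsv [109.  110.  131.5]
top green hsv [ 63.  81. 136.]
scene red hsv [  1. 199. 126.]
scene red 103 [520.5 -12.6] [84.3 88.5] 62.6
scene blue hsv [107. 165.  90.]
scene blue 89 [555.1  65.1] [80.3 80.7] 63.9
scene green hsv [ 72. 109.  89.]
scene green 104 [629.7  26.4] [80.5 87.8] 62.5
```

```bash
sleep 1
```

```text
(no output)
```

View pics/crop_top.png

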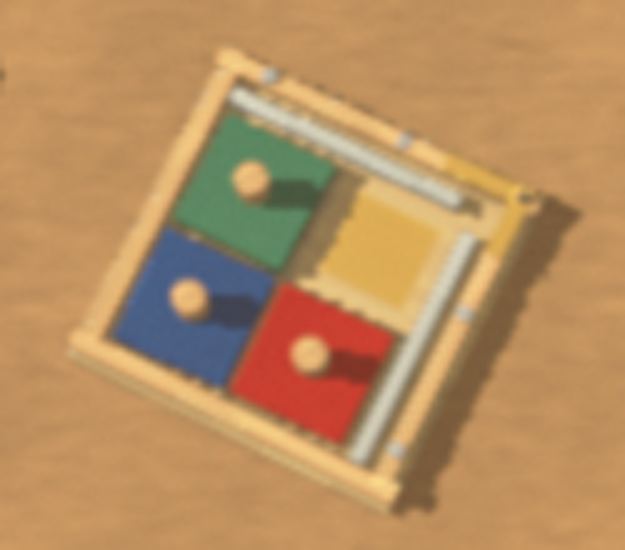

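View pics/crop_sc.png

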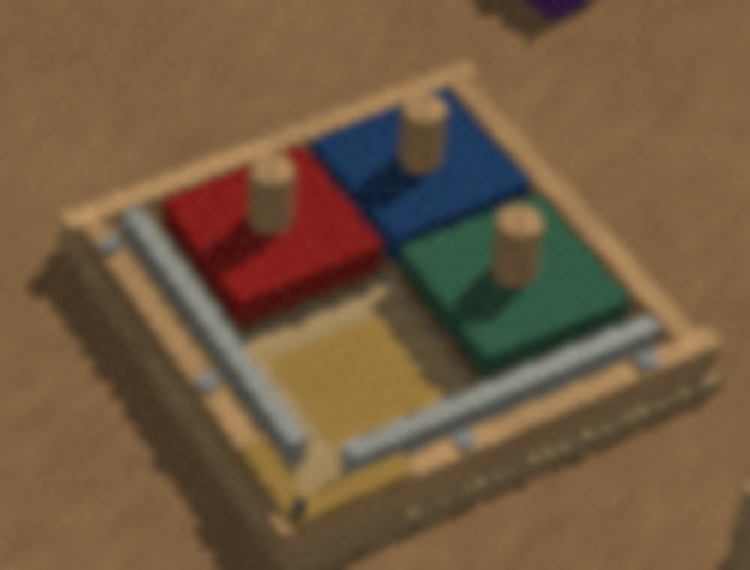

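Crops confirm: red (scene crop 275,235) and blue (420,170) are both bed-sized, and the brass bay is next to red. I'll locate the knob tops from both views.

```bash
python3 - <<'E'
from h import *
T={k:((np.array(v)+.5)/5-.5)+[210,120] for k,v in dict(red=(312,351),blue=(190,295),green=(252,178)).items()}
S={k:((np.array(v)+.5)/6-.5)+[245,170] for k,v in dict(red=(271,165),blue=(424,105),green=(520,216)).items()}
P={}
for k in T:
    a=cast('top',T[k],.072)[0];b=cast('scene',S[k],.072)[0]; print(k,a.round(4),b.round(4)); P[k]=(a*2+b)/3
a=P['red'];b=P['blue'];g=P['green']
d1=g-b;d2=b-a
print(np.degrees(np.arctan2(d1[1],d1[0])),np.degrees(np.arctan2(-d2[0],d2[1])),np.linalg.norm(d1),np.linalg.norm(d2))
# fine yaw from wall/bar lines in top crop, z=30mm
f=lambda u,z:cast('top',((np.array(u)+.5)/5-.5)+[210,120],z)[0]
for n,p,q,z in(('low wall',(75,340),(388,490),.03),('barx',(235,92),(460,200),.031),('bary',(362,458),(472,238),.031),('left wall',(90,335),(222,60),.03)):
    A,B=f(p,z),f(q,z);d=B-A;print(n,A.round(4),B.round(4),np.degrees(np.arctan2(d[1],d[0])))
s=telemetry.read_state()
from scipy.spatial.transform import Rotation as R
print(R.from_quat(np.roll(s['ee_rot'],-1)).as_matrix().round(3),s['t'])
E
```

```text
red [ 0.5129 -0.0126] [ 0.5134 -0.0051]
blue [0.5498 0.0651] [0.5515 0.0721]
green [0.6259 0.0256] [0.6283 0.0332]
-27.24330818391714 -25.686753006050257 0.08589732163433532 0.08603263762894907
low wall [0.5287 0.1435] [ 0.4287 -0.06  ] -116.17983490493413
barx [0.6943 0.0391] [ 0.6195 -0.1088] -116.80604717898498
bary [ 0.4495 -0.0433] [ 0.594  -0.1163] -26.793335584007462
left wall [0.5319 0.1337] [0.7166 0.0479] -24.92006315069577
[[-0.939  0.343 -0.001]
 [ 0.343  0.939 -0.002]
 [-0.    -0.002 -1.   ]] 0.1
```

```bash
cat > go.py <<'E'
# python3 go.py x y z yawdeg(direction of tool y in world): prints tool shift and turn; python3 go.py alone: bed-frame force
import sys;from h import *
from scipy.spatial.transform import Rotation as R
s=telemetry.read_state();M=R.from_quat(np.roll(s['ee_rot'],-1)).as_matrix();p=s['position']
yaw=np.degrees(np.arctan2(M[1,1],M[0,1]));B=np.radians(-26.5);c,n=np.cos(B),np.sin(B)
bx=np.array([c,n,0]);by=np.array([-n,c,0])
print('t',round(s['t'],2),'p',p.round(4),'yaw',yaw.round(2),'Fbed',[round(float(s['force']@v),2) for v in(bx,by,[0,0,1])],'gap',round(s['finger_gap'],3),'grip',round(s['gripper_force'],1),'tool z',M[:,2].round(3))
print('bed x,y in tool',(M.T@bx).round(3),(M.T@by).round(3))
if len(sys.argv)>4:
    x=np.array(list(map(float,sys.argv[1:4])));print('shift',(M.T@(x-p)).round(4),'turn',round((yaw-float(sys.argv[4]))/45,3))
E
python3 -m pendant '-.024 -.024 0 .1;-.048 -.048 0 .2;-.073 -.073 0 .3;-.097 -.097 0 .4;-.121 -.121 0 .5;-.146 -.146 0 .6;-.17 -.17 0 .7;-.194 -.194 0 .8;-.218 -.218 0 .9;-.242 -.242 0 1' 0.1 20; python3 go.py .513 -.011 .13 -26.5
```

```text
t: 1.1
position: [0.3674, 0.2988, 0.1949]
ee_rot: [-0.0, 0.539, 0.842, -0.0]
force: [0.4, -0.9, 1.1]
finger_gap: 0.55
gripper_force: 0.0
t 1.1 p [0.3674 0.2988 0.1949] yaw 24.78 Fbed [0.71, -0.64, 1.06] gap 0.55 grip 0.0 tool z [-0. -0. -1.]
bed x,y in tool [-0.78   0.626 -0.   ] [ 0.626  0.78  -0.   ]
shift [-0.3423  0.0024  0.065 ] turn 1.14
```

```bash
python3 -m pendant '-.035 0 0 .1;-.07 0 0 .2;-.105 0 0 .3;-.14 .001 0 .4;-.175 .001 0 .5;-.21 .001 0 .6;-.245 .002 0 .7;-.28 .002 .01 .8;-.315 .002 .03 .9;-.342 .002 .05 1'; python3 go.py .513 -.011 .095 -26.5; python3 - <<'E'
from h import *
for n in('top','scene'): cv2.imwrite(f'pics/{n}1.png',optics.get_image(n)[...,::-1])
a=cv2.imread('pics/top1.png')[120:230,210:335];b=cv2.imread('pics/scene1.png')[150:260,245:370]
cv2.imwrite('pics/c1.png',cv2.resize(np.hstack([a,b]),None,fx=3.2,fy=3.2,interpolation=cv2.INTER_CUBIC))
E
```

```text
t: 2.1
position: [0.514, -0.0112, 0.1449]
ee_rot: [0.0, 0.821, 0.571, 0.0]
force: [0.6, 0.5, -0.2]
finger_gap: 0.55
gripper_force: 0.0
t 2.1 p [ 0.514  -0.0112  0.1449] yaw -20.32 Fbed [0.29, 0.72, -0.15] gap 0.55 grip 0.0 tool z [ 0.001 -0.    -1.   ]
bed x,y in tool [-0.108  0.994  0.001] [0.994 0.108 0.   ]
shift [-0.0002 -0.0011  0.0499] turn 0.137
```

```bash
sleep 1
```

```text
(no output)
```

View pics/c1.png

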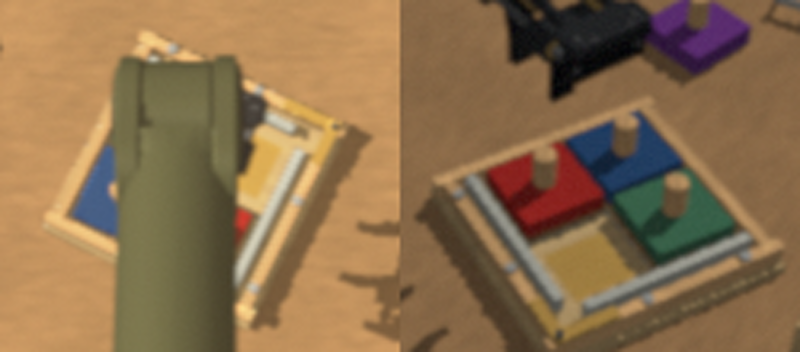

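```bash
python3 -m pendant '.001 -.001 .015 .05;.002 -.001 .03 .14;.002 -.001 .045 .14;.002 -.001 .06 .14;.002 -.001 .07 .14;.002 -.001 .078 .14;.002 -.001 .086 .14;.002 -.001 .092 .14;.002 -.001 .098 .14;.002 -.001 .102 .14'; python3 go.py; python3 - <<'E'
from h import *
for n in('scene',): cv2.imwrite(f'pics/{n}2.png',optics.get_image(n)[...,::-1])
b=cv2.imread('pics/scene2.png')[150:260,245:370]
cv2.imwrite('pics/c2.png',cv2.resize(b,None,fx=5,fy=5,interpolation=cv2.INTER_CUBIC))
E
```

```text
t: 3.2
position: [0.5131, -0.0066, 0.0429]
ee_rot: [-0.0, 0.85, 0.527, 0.0]
force: [-0.9, 0.7, 0.3]
finger_gap: 0.548
gripper_force: 0.0
t 3.2 p [ 0.5131 -0.0066  0.0429] yaw -26.34 Fbed [-1.1, 0.18, 0.27] gap 0.548 grip 0.0 tool z [-0.  0. -1.]
bed x,y in tool [-0.003  1.    -0.   ] [1.    0.003 0.   ]
```

```bash
sleep 1
```

```text
(no output)
```

View pics/c2.png

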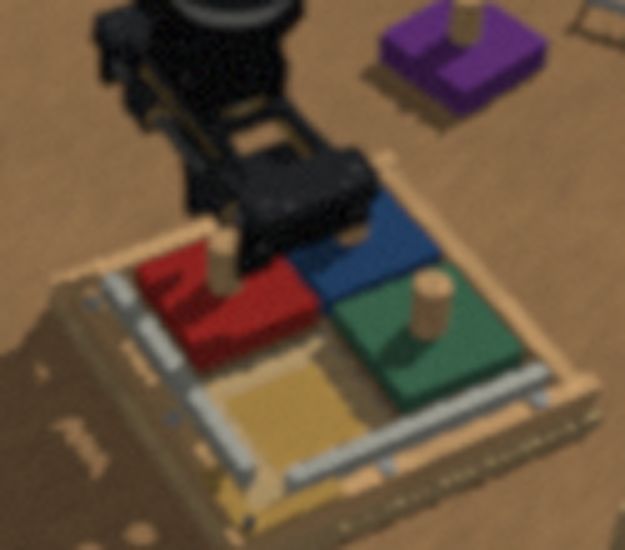

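```bash
python3 - <<'E'
from h import *
s=telemetry.read_state();p=s['position'];B=np.radians(-26.4);bx=np.array([np.cos(B),np.sin(B),0]);by=np.array([-bx[1],bx[0],0])
P=[p]+[p+a*bx*.001+b*by*.001 for a in(24,39,-24,-39) for b in(-9.5,9.5)]+[[.513,-.011,z] for z in(.036,.072)]
print(((proj('scene',P)-[245,150])*5).round(0))
o=(np.array([[222,237],[222,290],[247,268]])+.5)/5-.5+[245,150]
for q,z in zip(o,(.072,.036,.043)): print(cast('scene',q,z).round(4))
E
```

```text
[[221. 273.]
 [227. 304.]
 [255. 293.]
 [240. 321.]
 [268. 309.]
 [187. 253.]
 [215. 242.]
 [174. 237.]
 [202. 226.]
 [217. 285.]
 [217. 241.]]
[[ 0.5114 -0.006 ]]
[[ 0.516  -0.0121]]
[[0.5217 0.0054]]
```

The fingertip shows at crop (250,268), about 39 px above where the reported TCP projects (about 248,307). I'll check this against the start pictures, where the hand is free.

```bash
python3 - <<'E'
from h import *
from scipy.spatial.transform import Rotation as R
out=[]
for n in('top','scene'):
  im=cv2.imread(f'pics/{n}0.png')
  p=np.array([.2226,.61006,.1942]);y=np.array([.343,.939,0]);
  for q,c in((p,(0,0,255)),(p+y*.0515,(0,255,0)),(p-y*.0515,(0,255,0)),(p+[0,0,.07],(255,255,0)),([0,0,0],(255,0,255))):
    u=proj(n,q)[0]; print(n,u.round(1))
    if n=='top': pass
  u=proj(n,p)[0].round().astype(int)
  x0=min(max(u[0]-50,0),460);y0=min(max(u[1]-50,0),320)
  b=cv2.resize(im[y0:y0+100,x0:x0+100],None,fx=4,fy=4,interpolation=cv2.INTER_CUBIC)
  for q,c in((p,(0,0,255)),(p+y*.051,(0,255,0)),(p-y*.051,(0,255,0)),(p+[0,0,.07],(255,255,0))):
    v=(proj(n,q)[0]-[x0,y0]+.5)*4;cv2.circle(b,tuple(int(t) for t in v),3,c,-1)
  out.append(b)
cv2.imwrite('pics/c3.png',np.hstack(out))
E
```

```text
top [ 61.8 281.2]
top [ 46.9 275. ]
top [ 77.  287.5]
top [ 51.9 281.1]
top [269.5 351.8]
scene [318.1  47.2]
scene [328.8  43.5]
scene [307.1  51.1]
scene [319.2  28.6]
scene [167.7 151.7]
```

```bash
sleep 1
```

```text
(no output)
```

View pics/c3.png

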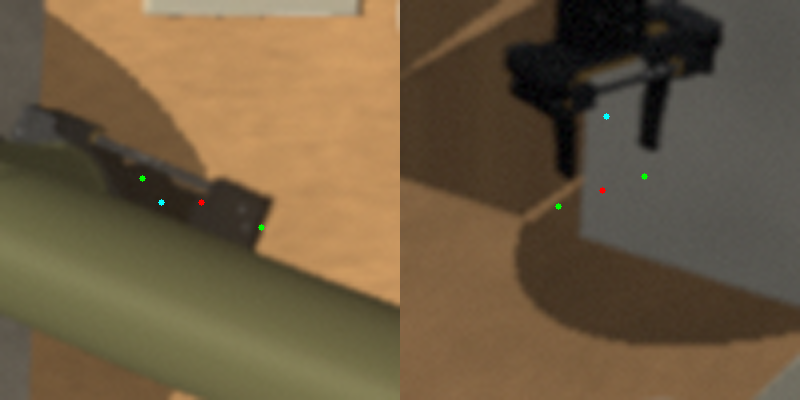

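```bash
python3 - <<'E'
from h import *
im=cv2.imread('pics/top1.png');p=np.array([.514,-.0112,.1449]);a=np.radians(-20.3)
y=np.array([np.cos(a),np.sin(a),0]);x=np.array([-y[1],y[0],0])
for z in(.07,.1,.13):
  print(z,[proj('top',p+y*.095+x*b+[0,0,z])[0].round(1).tolist() for b in(-.0375,.0375)])
w=im[135:185,275:305].max(2)
h=cv2.cvtColor(im,cv2.COLOR_BGR2HSV)
for r in range(138,182,2): print(r,''.join('#' if im[r,c].max()<75 else '.' for c in range(275,305)))
f=cv2.imread('pics/scene2.png')[:,:,::-1]
for r in range(176,212,1): print(r,''.join('#' if f[r,c].max()<55 else '.' for c in range(280,322)))
E
```

```text
0.07 [[293.1, 155.5], [269.2, 147.1]]
0.1 [[293.2, 153.1], [268.8, 144.6]]
0.13 [[293.3, 150.6], [268.4, 141.9]]
138 ..............................
140 ..............................
142 ..............................
144 ..............................
146 ..............................
148 ..............................
150 ..........#...................
152 ..........###...#.............
154 ..........###...#.............
156 ..........#######.............
158 ..........#####...............
160 ..........#...................
162 ..............................
164 ..........##..................
166 ..........###.................
168 ..........##..................
170 ..........##..................
172 ..........#...................
174 ..............................
176 ..............................
178 ..............................
180 ..............................
176 ############............####..............
177 ###########.............#####.............
178 ###########...........#..#####............
179 .###########.......######.#####...........
180 ..##########.....########
[... 774 characters left out ...]
.............####################.........
198 .............####################.........
199 .............###################..........
200 .............###############..............
201 ............########..#....#.#............
202 ............#######....#.....#............
203 ............######......##................
204 ............####.........#................
205 .........................#................
206 ..........................#...............
207 ...........................#..............
208 ..........................................
209 ..........................................
210 .............................#............
211 .............................##...........
```

Top view agrees with the reported xy: the hand corner is seen at (292,152) and expected at (293,153). So only the height is in question, and feeling will settle it. I'll close gently and see whether the gap stops at the knob (0.25).

```bash
python3 -m pendant '0 0 0 0;0 0 0 0;0 0 0 0;0 0 0 0;0 0 0 0;0 0 0 0;0 0 0 0;0 0 0 0;0 0 0 0;0 0 0 0' -1 8; python3 go.py
```

```text
t: 4.25
position: [0.5133, -0.0066, 0.0435]
ee_rot: [0.0, 0.85, 0.527, 0.0]
force: [-0.6, -0.0, 2.1]
finger_gap: 0.24
gripper_force: 8.0
t 4.25 p [ 0.5133 -0.0066  0.0435] yaw -26.34 Fbed [-0.55, -0.28, 2.12] gap 0.24 grip 8.0 tool z [ 0.001  0.    -1.   ]
bed x,y in tool [-0.003  1.     0.   ] [1.    0.003 0.   ]
```

```bash
python3 -m pendant '0 0 0 0;0 0 0 0;0 0 0 0;-.002 0 0 0;-.004 0 0 0;-.006 0 0 0;-.006 0 0 0;-.006 0 0 0;-.006 0 0 0;-.006 0 0 0' -0.2; python3 go.py;python3 -m pendant '0 0 0 0;0 0 0 0;0 0 0 0;0 0 0 0;0 0 0 0;0 0 0 0;0 0 0 0;0 0 0 0;0 0 0 0;0 0 0 0' -1 8; python3 go.py;python3 - <<'E'
from h import *
cv2.imwrite('pics/s4.png',optics.get_image('scene')[...,::-1])
b=cv2.imread('pics/s4.png')[150:260,245:370]
cv2.imwrite('pics/c4.png',cv2.resize(b,None,fx=5,fy=5,interpolation=cv2.INTER_CUBIC))
E
```

```text
t: 5.25
position: [0.5105, -0.0119, 0.0433]
ee_rot: [-0.0, 0.85, 0.527, 0.0]
force: [0.0, -0.7, -0.5]
finger_gap: 0.397
gripper_force: 0.0
t 5.25 p [ 0.5105 -0.0119  0.0433] yaw -26.33 Fbed [0.37, -0.64, -0.49] gap 0.397 grip 0.0 tool z [ 0.  0. -1.]
bed x,y in tool [-0.003  1.     0.   ] [1.    0.003 0.   ]
t: 6.25
position: [0.5105, -0.012, 0.0433]
ee_rot: [0.0, 0.85, 0.527, 0.0]
force: [0.9, 0.4, -0.4]
finger_gap: 0.238
gripper_force: 8.0
t 6.25 p [ 0.5105 -0.012   0.0433] yaw -26.34 Fbed [0.63, 0.76, -0.43] gap 0.238 grip 8.0 tool z [ 0.  0. -1.]
bed x,y in tool [-0.003  1.     0.   ] [1.    0.003 0.   ]
```

```bash
sleep 1
```

```text
(no output)
```

View pics/c4.png

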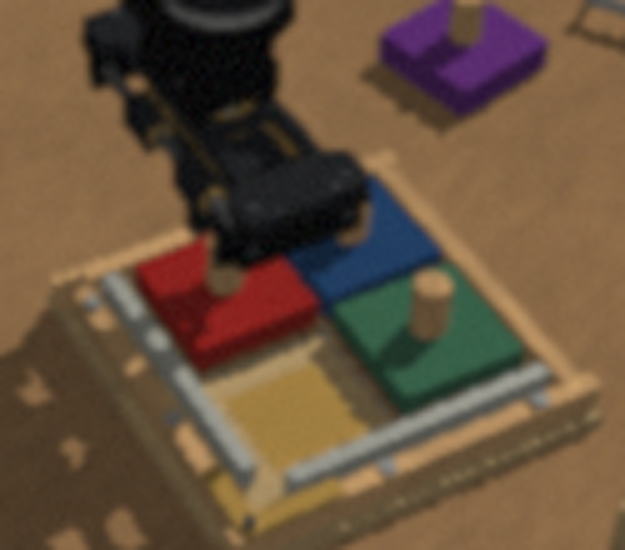

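The near finger now overlaps the knob top (228,250), with about 18 mm of knob visible below it down to (225,285). The grip is real but high, so I'll lower a few mm and regrip harder.

```bash
python3 -m pendant '0 0 0 0;0 0 0 0;0 0 0 0;0 0 .001 0;0 0 .002 0;0 0 .003 0;0 0 .004 0;0 0 .005 0;0 0 .005 0;0 0 .005 0' -0.2; python3 go.py;python3 -m pendant '0 0 0 0;0 0 0 0;0 0 0 0;0 0 0 0;0 0 0 0;0 0 0 0;0 0 0 0;0 0 0 0;0 0 0 0;0 0 0 0' -1 30; python3 go.py
```

```text
t: 7.3
position: [0.5104, -0.012, 0.0382]
ee_rot: [0.0, 0.85, 0.527, 0.0]
force: [-0.4, 0.2, -0.0]
finger_gap: 0.395
gripper_force: 0.0
t 7.3 p [ 0.5104 -0.012   0.0382] yaw -26.34 Fbed [-0.43, -0.01, -0.03] gap 0.395 grip 0.0 tool z [ 0. -0. -1.]
bed x,y in tool [-0.003  1.     0.   ] [1.    0.003 0.   ]
t: 8.3
position: [0.5105, -0.012, 0.0383]
ee_rot: [0.0, 0.85, 0.527, 0.0]
force: [-0.3, 0.3, 0.2]
finger_gap: 0.235
gripper_force: 30.0
t 8.3 p [ 0.5105 -0.012   0.0383] yaw -26.34 Fbed [-0.41, 0.11, 0.19] gap 0.235 grip 30.0 tool z [ 0.  0. -1.]
bed x,y in tool [-0.003  1.     0.   ] [1.    0.003 0.   ]
```

```bash
python3 -m pendant '0 .004 0 0;0 .012 0 0;0 .022 0 0;0 .032 0 0;0 .042 0 0;0 .052 0 0;0 .062 0 0;0 .072 0 0;0 .08 0 0;0 .084 0 0'; python3 go.py
```

```text
t: 9.3
position: [0.5865, -0.0499, 0.0383]
ee_rot: [0.0, 0.85, 0.527, 0.0]
force: [-1.9, 0.6, 3.9]
finger_gap: 0.237
gripper_force: 30.0
t 9.3 p [ 0.5865 -0.0499  0.0383] yaw -26.37 Fbed [-1.94, -0.32, 3.91] gap 0.237 grip 30.0 tool z [ 0. -0. -1.]
bed x,y in tool [-0.002  1.     0.   ] [ 1.     0.002 -0.   ]
```

```bash
python3 -m pendant '0 .001 0 0;0 .002 0 0;0 .003 0 0;0 .004 0 0;0 .005 0 0;0 .006 0 0;0 .006 0 0;0 .006 0 0;0 .006 0 0;0 .006 0 0'; python3 go.py
```

```text
t: 10.3
position: [0.5913, -0.0518, 0.0383]
ee_rot: [0.0, 0.85, 0.527, 0.0]
force: [0.1, 1.1, 2.8]
finger_gap: 0.233
gripper_force: 30.0
t 10.3 p [ 0.5913 -0.0518  0.0383] yaw -26.33 Fbed [-0.46, 1.04, 2.79] gap 0.233 grip 30.0 tool z [ 0.001  0.    -1.   ]
bed x,y in tool [-0.003  1.     0.   ] [1.    0.003 0.   ]
```

```bash
python3 -m pendant '0 .0005 0 0;0 .001 0 0;0 .0015 0 0;0 .002 0 0;0 .002 0 0;0 .002 0 0;0 .002 0 0;0 .002 0 0;0 .002 0 0;0 .002 0 0'; python3 go.py
```

```text
t: 11.3
position: [0.5929, -0.0529, 0.0383]
ee_rot: [0.0, 0.85, 0.527, 0.0]
force: [-1.1, 0.6, 4.0]
finger_gap: 0.237
gripper_force: 30.0
t 11.3 p [ 0.5929 -0.0529  0.0383] yaw -26.35 Fbed [-1.26, -0.0, 4.05] gap 0.237 grip 30.0 tool z [ 0. -0. -1.]
bed x,y in tool [-0.003  1.     0.   ] [ 1.     0.003 -0.   ]
```

```bash
sleep 0
python3 -m pendant '0 .0005 0 0;0 .001 0 0;0 .0015 0 0;0 .002 0 0;0 .002 0 0;0 .002 0 0;0 .002 0 0;0 .002 0 0;0 .002 0 0;0 .002 0 0'; python3 go.py
```

```text
t: 12.3
position: [0.5948, -0.0537, 0.0383]
ee_rot: [0.0, 0.85, 0.527, 0.0]
force: [-1.2, 0.3, 4.8]
finger_gap: 0.236
gripper_force: 30.0
t 12.3 p [ 0.5948 -0.0537  0.0383] yaw -26.34 Fbed [-1.21, -0.24, 4.76] gap 0.236 grip 30.0 tool z [ 0.  0. -1.]
bed x,y in tool [-0.003  1.     0.   ] [1.    0.003 0.   ]
```

```bash
python3 -m pendant '0 .0005 0 0;0 .001 0 0;0 .0015 0 0;0 .002 0 0;0 .002 0 0;0 .002 0 0;0 .002 0 0;0 .002 0 0;0 .002 0 0;0 .002 0 0'; python3 go.py
```

```text
t: 13.3
position: [0.5955, -0.0539, 0.0383]
ee_rot: [-0.001, 0.85, 0.527, -0.001]
force: [-4.2, 1.9, 8.1]
finger_gap: 0.236
gripper_force: 30.0
t 13.3 p [ 0.5955 -0.0539  0.0383] yaw -26.33 Fbed [-4.65, -0.16, 8.12] gap 0.236 grip 30.0 tool z [-0.002  0.001 -1.   ]
bed x,y in tool [-0.003  1.    -0.002] [1.    0.003 0.   ]
```

Contact: it moved 0.7 of 2 mm and the force rose to 4.7 N.

```bash
python3 -m pendant '0 .0005 0 0;0 .001 0 0;0 .0015 0 0;0 .0015 0 0;0 .0015 0 0;0 .0015 0 0;0 .0015 0 0;0 .0015 0 0;0 .0015 0 0;0 .0015 0 0'; python3 go.py
```

```text
t: 14.3
position: [0.5955, -0.0539, 0.0383]
ee_rot: [-0.002, 0.849, 0.528, -0.001]
force: [-8.4, 3.4, 10.0]
finger_gap: 0.236
gripper_force: 30.0
t 14.3 p [ 0.5955 -0.0539  0.0383] yaw -26.31 Fbed [-9.04, -0.75, 10.02] gap 0.236 grip 30.0 tool z [-0.005  0.002 -1.   ]
bed x,y in tool [-0.003  1.    -0.005] [1.    0.003 0.   ]
```

```bash
python3 -m pendant '0 .0005 0 0;0 .0005 0 0;0 .0005 0 0;0 .0005 0 0;0 .0005 0 0;0 .0005 0 0;0 .0005 0 0;0 .0005 0 0;0 .0005 0 0;0 .0005 0 0'; python3 go.py;python3 -m pendant '0 0 0 0;0 0 0 0;0 0 0 0;0 0 0 0;0 0 0 0;0 0 0 0;0 0 0 0;0 0 0 0;0 0 0 0;0 0 0 0'; python3 go.py
```

```text
t: 15.3
position: [0.5955, -0.0539, 0.0382]
ee_rot: [-0.003, 0.849, 0.528, -0.002]
force: [-9.8, 3.8, 11.4]
finger_gap: 0.234
gripper_force: 30.0
t 15.3 p [ 0.5955 -0.0539  0.0382] yaw -26.31 Fbed [-10.5, -0.96, 11.41] gap 0.234 grip 30.0 tool z [-0.006  0.003 -1.   ]
bed x,y in tool [-0.003  1.    -0.007] [ 1.     0.003 -0.   ]
t: 16.3
position: [0.5955, -0.0539, 0.0382]
ee_rot: [-0.003, 0.849, 0.528, -0.002]
force: [-8.3, 4.0, 11.6]
finger_gap: 0.235
gripper_force: 30.0
t 16.3 p [ 0.5955 -0.0539  0.0382] yaw -26.31 Fbed [-9.22, -0.11, 11.64] gap 0.235 grip 30.0 tool z [-0.006  0.003 -1.   ]
bed x,y in tool [-0.003  1.    -0.007] [ 1.     0.003 -0.   ]
```

```bash
python3 -m pendant '0 -.0005 0 0;0 -.001 0 0;0 -.0015 0 0;0 -.002 0 0;0 -.0025 0 0;0 -.0028 0 0;0 -.0028 0 0;0 -.0028 0 0;0 -.0028 0 0;0 -.0028 0 0'; python3 go.py;python3 -m pendant '0 0 0 0;0 0 0 0;0 0 0 0;0 0 0 0;0 0 0 0;0 0 -.002 0;0 0 -.01 0;0 0 -.03 0;0 0 -.045 0;0 0 -.06 0' 0; python3 go.py .5475 .066 .1 63.5
```

```text
t: 17.3
position: [0.5955, -0.0539, 0.0383]
ee_rot: [-0.0, 0.85, 0.527, -0.0]
force: [-2.2, 1.9, 4.4]
finger_gap: 0.236
gripper_force: 30.0
t 17.3 p [ 0.5955 -0.0539  0.0383] yaw -26.34 Fbed [-2.85, 0.71, 4.4] gap 0.236 grip 30.0 tool z [-0.     0.001 -1.   ]
bed x,y in tool [-0.003  1.    -0.001] [1.    0.003 0.   ]
t: 18.3
position: [0.5961, -0.0544, 0.0998]
ee_rot: [0.0, 0.85, 0.527, 0.001]
force: [0.1, -0.3, 0.0]
finger_gap: 0.498
gripper_force: 0.0
t 18.3 p [ 0.5961 -0.0544  0.0998] yaw -26.35 Fbed [0.19, -0.25, 0.02] gap 0.498 grip 0.0 tool z [ 0.001  0.    -1.   ]
bed x,y in tool [-0.003  1.     0.001] [1.    0.003 0.001]
shift [ 0.0863 -0.097  -0.0002] turn -1.997
```

```bash
python3 -m pendant '.004 -.005 0 -.1;.008 -.01 0 -.2;.013 -.015 0 -.3;.017 -.019 0 -.4;.021 -.024 0 -.5;.026 -.029 0 -.6;.03 -.034 0 -.7;.034 -.039 0 -.8;.039 -.044 0 -.9;.043 -.048 0 -1'; python3 go.py .5475 .0655 .1 63.5
```

```text
t: 19.3
position: [0.5719, 0.006, 0.0991]
ee_rot: [0.0, 0.582, 0.813, 0.0]
force: [0.1, -0.1, 0.0]
finger_gap: 0.499
gripper_force: 0.0
t 19.3 p [0.5719 0.006  0.0991] yaw 18.86 Fbed [0.13, -0.05, 0.05] gap 0.499 grip 0.0 tool z [ 0.001  0.    -1.   ]
bed x,y in tool [-0.712  0.703  0.001] [0.703 0.712 0.001]
shift [ 0.0642 -0.0039 -0.0009] turn -0.992
```

```bash
python3 -m pendant '.007 0 0 -.1;.014 -.001 0 -.2;.02 -.001 0 -.3;.026 -.002 0 -.4;.033 -.002 0 -.5;.04 -.003 0 -.6;.046 -.003 0 -.7;.052 -.003 0 -.8;.058 -.004 0 -.9;.064 -.004 0 -1'; python3 go.py .5475 .0655 .038 63.5; python3 - <<'E'
from h import *
for n in('top','scene'): cv2.imwrite(f'pics/{n}5.png',optics.get_image(n)[...,::-1])
a=cv2.imread('pics/top5.png')[120:230,210:335];b=cv2.imread('pics/scene5.png')[150:260,245:370]
cv2.imwrite('pics/c5.png',cv2.resize(np.hstack([a,b]),None,fx=3.2,fy=3.2,interpolation=cv2.INTER_CUBIC))
E
```

```text
t: 20.3
position: [0.5476, 0.0651, 0.0991]
ee_rot: [0.0, 0.226, 0.974, 0.0]
force: [-0.0, 0.2, -0.6]
finger_gap: 0.503
gripper_force: 0.0
t 20.3 p [0.5476 0.0651 0.0991] yaw 63.84 Fbed [-0.15, 0.2, -0.62] gap 0.503 grip 0.0 tool z [ 0.001  0.    -1.   ]
bed x,y in tool [-1.    -0.006  0.001] [-0.006  1.     0.001]
shift [0.0003 0.0003 0.0611] turn 0.007
```

```bash
sleep 1
```

```text
(no output)
```

View pics/c5.png

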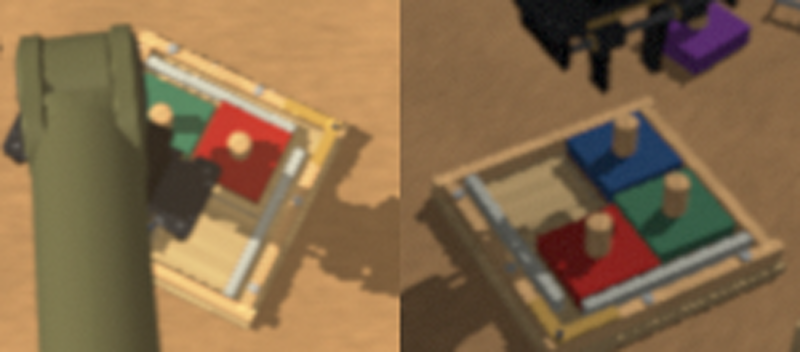

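Red (scene half 600,250) sits flush and square against the +x bar, and blue (625,150) is still in place. I'll go down on blue and grip.

```bash
python3 -m pendant '0 0 .01 0;0 0 .02 0;0 0 .028 0;0 0 .035 0;0 0 .042 0;0 0 .048 0;0 0 .053 0;0 0 .057 0;0 0 .061 0;0 0 .061 0'; python3 go.py;python3 -m pendant '0 0 0 0;0 0 0 0;0 0 0 0;0 0 0 0;0 0 0 0;0 0 0 0;0 0 0 0;0 0 0 0;0 0 0 0;0 0 0 0' -1 30; python3 go.py
```

```text
t: 21.4
position: [0.5472, 0.0649, 0.0368]
ee_rot: [-0.0, 0.228, 0.974, -0.0]
force: [0.4, -1.2, 0.1]
finger_gap: 0.5
gripper_force: 0.0
t 21.4 p [0.5472 0.0649 0.0368] yaw 63.66 Fbed [0.87, -0.88, 0.08] gap 0.5 grip 0.0 tool z [-0.001 -0.    -1.   ]
bed x,y in tool [-1.    -0.003 -0.001] [-0.003  1.    -0.   ]
t: 22.4
position: [0.5479, 0.0653, 0.0376]
ee_rot: [0.0, 0.228, 0.974, 0.0]
force: [1.4, 0.7, 2.8]
finger_gap: 0.234
gripper_force: 30.0
t 22.4 p [0.5479 0.0653 0.0376] yaw 63.67 Fbed [0.94, 1.26, 2.75] gap 0.234 grip 30.0 tool z [ 0.001  0.    -1.   ]
bed x,y in tool [-1.    -0.003  0.001] [-0.003  1.     0.001]
```

```bash
python3 -m pendant '0 -.004 0 0;0 -.012 0 0;0 -.022 0 0;0 -.032 0 0;0 -.042 0 0;0 -.052 0 0;0 -.062 0 0;0 -.072 0 0;0 -.08 0 0;0 -.084 0 0'; python3 go.py; python3 -m pendant '0 -.001 0 0;0 -.002 0 0;0 -.003 0 0;0 -.004 0 0;0 -.004 0 0;0 -.004 0 0;0 -.004 0 0;0 -.004 0 0;0 -.004 0 0;0 -.004 0 0'; python3 go.py
```

```text
t: 23.4
position: [0.5099, -0.0115, 0.0375]
ee_rot: [0.0, 0.228, 0.974, 0.0]
force: [1.7, 1.7, 5.3]
finger_gap: 0.239
gripper_force: 30.0
t 23.4 p [ 0.5099 -0.0115  0.0375] yaw 63.59 Fbed [0.75, 2.26, 5.28] gap 0.239 grip 30.0 tool z [ 0.  0. -1.]
bed x,y in tool [-1.    -0.002  0.   ] [-0.002  1.     0.   ]
t: 24.4
position: [0.5084, -0.0144, 0.0375]
ee_rot: [0.0, 0.228, 0.974, 0.0]
force: [0.7, 2.1, 6.4]
finger_gap: 0.236
gripper_force: 30.0
t 24.4 p [ 0.5084 -0.0144  0.0375] yaw 63.64 Fbed [-0.33, 2.21, 6.45] gap 0.236 grip 30.0 tool z [ 0.  0. -1.]
bed x,y in tool [-1.    -0.002  0.   ] [-0.002  1.     0.   ]
```

```bash
python3 -m pendant '0 -.0005 0 0;0 -.001 0 0;0 -.0015 0 0;0 -.002 0 0;0 -.002 0 0;0 -.002 0 0;0 -.002 0 0;0 -.002 0 0;0 -.002 0 0;0 -.002 0 0'; python3 go.py
```

```text
t: 25.4
position: [0.5083, -0.0152, 0.0376]
ee_rot: [0.001, 0.228, 0.974, 0.001]
force: [4.2, 4.5, 4.7]
finger_gap: 0.235
gripper_force: 30.0
t 25.4 p [ 0.5083 -0.0152  0.0376] yaw 63.67 Fbed [1.71, 5.89, 4.73] gap 0.235 grip 30.0 tool z [ 0.002  0.001 -1.   ]
bed x,y in tool [-1.    -0.003  0.001] [-0.003  1.     0.001]
```

```bash
python3 -m pendant '0 -.0004 0 0;0 -.0008 0 0;0 -.0012 0 0;0 -.0015 0 0;0 -.0015 0 0;0 -.0015 0 0;0 -.0015 0 0;0 -.0015 0 0;0 -.0015 0 0;0 -.0015 0 0'; python3 go.py
```

```text
t: 26.4
position: [0.5084, -0.0157, 0.0378]
ee_rot: [0.001, 0.228, 0.974, 0.001]
force: [3.4, 4.8, 3.4]
finger_gap: 0.232
gripper_force: 30.0
t 26.4 p [ 0.5084 -0.0157  0.0378] yaw 63.68 Fbed [0.95, 5.82, 3.35] gap 0.232 grip 30.0 tool z [ 0.003  0.002 -1.   ]
bed x,y in tool [-1.    -0.003  0.002] [-0.003  1.     0.003]
```

```bash
python3 -m pendant '0 -.0004 0 0;0 -.0008 0 0;0 -.001 0 0;0 -.001 0 0;0 -.001 0 0;0 -.001 0 0;0 -.001 0 0;0 -.001 0 0;0 -.001 0 0;0 -.001 0 0'; python3 go.py; python3 - <<'E'
from h import *
for n in('top','scene'): cv2.imwrite(f'pics/{n}6.png',optics.get_image(n)[...,::-1])
b=cv2.imread('pics/scene6.png')[170:250,255:345]
a=cv2.imread('pics/top6.png')[130:210,245:330]
cv2.imwrite('pics/c6.png',cv2.resize(np.hstack([a,b]),None,fx=4.5,fy=4.5,interpolation=cv2.INTER_CUBIC))
E
```

```text
t: 27.4
position: [0.5083, -0.016, 0.0379]
ee_rot: [0.002, 0.228, 0.974, 0.002]
force: [5.2, 6.9, 3.5]
finger_gap: 0.237
gripper_force: 30.0
t 27.4 p [ 0.5083 -0.016   0.0379] yaw 63.69 Fbed [1.61, 8.48, 3.47] gap 0.237 grip 30.0 tool z [ 0.004  0.003 -1.   ]
bed x,y in tool [-1.    -0.003  0.002] [-0.003  1.     0.004]
```

```bash
sleep 1
```

```text
(no output)
```

View pics/c6.png

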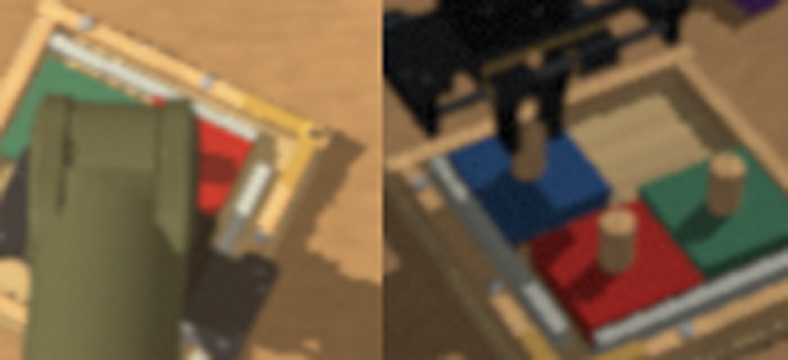

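Blue (scene half 530,180) is flat and against the -y bar, and red (615,255) is square at its own bar. I'll press the last bit and hold.

```bash
python3 -m pendant '0 -.0003 0 0;0 -.0006 0 0;0 -.0006 0 0;0 -.0006 0 0;0 -.0006 0 0;0 -.0006 0 0;0 -.0006 0 0;0 -.0006 0 0;0 -.0006 0 0;0 -.0006 0 0'; python3 go.py
```

```text
t: 28.5
position: [0.5084, -0.0161, 0.038]
ee_rot: [0.002, 0.228, 0.974, 0.002]
force: [5.4, 7.6, 3.7]
finger_gap: 0.235
gripper_force: 30.0
t 28.5 p [ 0.5084 -0.0161  0.038 ] yaw 63.7 Fbed [1.44, 9.16, 3.67] gap 0.235 grip 30.0 tool z [ 0.005  0.003 -1.   ]
bed x,y in tool [-1.    -0.003  0.003] [-0.003  1.     0.005]
```

```bash
python3 -m pendant '0 -.0003 .0003 0;0 -.0005 .0005 0;0 -.0005 .0005 0;0 -.0005 .0005 0;0 -.0005 .0005 0;0 -.0005 .0005 0;0 -.0005 .0005 0;0 -.0005 .0005 0;0 -.0005 .0005 0;0 -.0005 .0005 0'; python3 go.py;python3 -m pendant '0 0 0 0;0 0 0 0;0 0 0 0;0 0 0 0;0 0 0 0;0 0 0 0;0 0 0 0;0 0 0 0;0 0 0 0;0 0 0 0'; python3 go.py
```

```text
t: 29.5
position: [0.5084, -0.0161, 0.0379]
ee_rot: [0.002, 0.227, 0.974, 0.002]
force: [5.2, 7.9, 5.2]
finger_gap: 0.237
gripper_force: 30.0
t 29.5 p [ 0.5084 -0.0161  0.0379] yaw 63.72 Fbed [1.13, 9.35, 5.16] gap 0.237 grip 30.0 tool z [ 0.005  0.004 -1.   ]
bed x,y in tool [-1.    -0.004  0.003] [-0.004  1.     0.005]
t: 30.5
position: [0.5085, -0.0161, 0.0379]
ee_rot: [0.002, 0.227, 0.974, 0.002]
force: [4.8, 8.8, 5.9]
finger_gap: 0.232
gripper_force: 30.0
t 30.5 p [ 0.5085 -0.0161  0.0379] yaw 63.72 Fbed [0.36, 10.01, 5.9] gap 0.232 grip 30.0 tool z [ 0.005  0.004 -1.   ]
bed x,y in tool [-1.    -0.004  0.003] [-0.004  1.     0.006]
```

```bash
python3 -m pendant '0 .0005 0 0;0 .001 0 0;0 .0015 0 0;0 .002 0 0;0 .0025 0 0;0 .0028 0 0;0 .0028 0 0;0 .0028 0 0;0 .0028 0 0;0 .0028 0 0'; python3 go.py;python3 -m pendant '0 0 0 0;0 0 0 0;0 0 0 0;0 0 0 0;0 0 0 0;0 0 -.002 0;0 0 -.01 0;0 0 -.03 0;0 0 -.05 0;0 0 -.08 0' 0; python3 -m pendant '0 .04 -.04 0;0 .08 -.06 0;0 .12 -.08 0;0 .16 -.08 0;0 .2 -.08 0;0 .24 -.08 0;0 .26 -.08 0;0 .26 -.08 0;0 .26 -.08 0;0 .26 -.08 0'; python3 - <<'E'
from h import *
for n in('top','scene'): cv2.imwrite(f'pics/{n}7.png',optics.get_image(n)[...,::-1])
for n,cs in(('top',dict(red=(285,170),blue=(270,190))),('scene',dict(red=(307,227),blue=(290,207),green=(331,217)))):
    im=cv2.imread(f'pics/{n}7.png')[...,::-1].copy();m=masks(im);m['blue']|=(lambda h:(h[...,0]>100)&(h[...,0]<125)&(h[...,1]>80))(cv2.cvtColor(im,cv2.COLOR_RGB2HSV))
    for k,c in cs.items():
        w=np.zeros(im.shape[:2],np.uint8);cv2.circle(w,c,28,1,-1)
        q,_=cv2.findContours((m[k]&(w>0)).astype(np.uint8),cv2.RETR_EXTERNAL,cv2.CHAIN_APPROX_NONE)
        if not q: print(n,k,'none');continue
        r=cv2.minAreaRect(cast(n,max(q,key=cv2.contourArea).reshape(-1,2),.036).astype(np.float32)*1000)
        print(n,k,np.round(r[0],1),np.round(r[1],1),round(r[2],1))
b=cv2.imread('pics/scene7.png')[160:260,245:370];a=cv2.imread('pics/top7.png')[125:225,215:340]
cv2.imwrite('pics/c7.png',cv2.resize(np.hstack([a,b]),None,fx=3.2,fy=3.2,interpolation=cv2.INTER_CUBIC))
E
```

```text
t: 31.5
position: [0.5085, -0.0156, 0.0375]
ee_rot: [0.001, 0.228, 0.974, 0.001]
force: [3.0, 4.4, 6.0]
finger_gap: 0.232
gripper_force: 30.0
t 31.5 p [ 0.5085 -0.0156  0.0375] yaw 63.67 Fbed [0.68, 5.3, 5.98] gap 0.232 grip 30.0 tool z [ 0.003  0.001 -1.   ]
bed x,y in tool [-1.    -0.003  0.002] [-0.003  1.     0.002]
t: 32.5
position: [0.5062, -0.0166, 0.1171]
ee_rot: [-0.001, 0.228, 0.974, -0.0]
force: [0.9, -0.2, 0.4]
finger_gap: 0.496
gripper_force: 0.0
t: 33.5
position: [0.6227, 0.2145, 0.1973]
ee_rot: [0.0, 0.229, 0.973, -0.0]
force: [-0.1, -0.4, 0.2]
finger_gap: 0.5
gripper_force: 0.0
top red [596.3 -51.8] [73.6 73.5] 63.3
top blue [506.9 -19.4] [71.4 74.9] 63.3
scene red [598.8 -53. ] [84.3 79.8] 64.9
scene blue [516.4 -18.8] [79.  87.1] 62.7
scene green [633.8  26.2] [76. 79.] 63.4
```

```bash
sleep 1
python3 go.py
```

```text
t 33.6 p [0.6227 0.2147 0.1974] yaw 63.53 Fbed [-0.15, -0.71, 0.23] gap 0.502 grip 0.0 tool z [ 0.001 -0.    -1.   ]
bed x,y in tool [-1.    -0.001  0.001] [-0.001  1.     0.   ]
```

```bash
python3 - <<'E'
from h import *
B=np.radians(-26.6);bx=np.array([np.cos(B),np.sin(B)]);by=np.array([-bx[1],bx[0]])
im=cv2.imread('pics/top7.png')
def prof(c,d,l,n):
    for o in(-25,0,25):
        if o==0 and 0: continue
        d_=np.arange(28,62,2)
        P=np.array([np.r_[np.array(c)+d*t*.001+l*o*.001,.036] for t in d_])
        u=proj('top',P).astype(np.float32)
        v=cv2.remap(im,u[:,0].reshape(-1,1),u[:,1].reshape(-1,1),cv2.INTER_LINEAR).reshape(-1,3)
        print(n,o,' '.join(f'{t}:{"/".join(map(str,x[::-1]))}' for t,x in zip(d_,v)))
prof((.5085,-.0161),-by,bx,'blue');prof((.5955,-.0539),bx,by,'red')
E
```

```text
blue -25 28:78/98/136 30:77/98/136 32:78/99/137 34:78/99/137 36:77/99/137 38:79/99/135 40:86/101/131 42:102/108/124 44:123/122/122 46:150/145/132 48:173/166/148 50:186/179/160 52:181/172/150 54:165/152/129 56:154/136/105 58:151/129/93 60:165/142/105
blue 0 28:71/78/102 30:71/81/106 32:73/85/113 34:73/89/121 36:74/92/128 38:76/95/130 40:86/100/126 42:104/110/124 44:133/133/130 46:163/160/144 48:188/183/163 50:196/190/168 52:187/179/157 54:167/155/130 56:149/131/102 58:153/128/92 60:167/136/91
blue 25 28:76/99/137 30:76/98/135 32:76/97/134 34:75/96/134 36:75/97/135 38:78/97/133 40:85/100/130 42:110/116/130 44:143/141/136 46:175/170/156 48:200/194/174 50:202/196/175 52:189/182/159 54:165/155/131 56:151/134/106 58:145/122/86 60:167/138/93
red -25 28:144/54/40 30:159/57/42 32:183/59/44 34:199/66/51 36:207/82/68 38:210/117/101 40:211/159/141 42:213/188/166 44:215/206/183 46:215/206/179 48:213/199/166 50:212/187/144 52:209/174/123 54:201/162/108 56:198/155/96 58:207/161/91 60:218/169/88
red 0 28:204/64/49 30:209/64/50 32:211/64/50 34:209/69/55 36:207/82/68 38:204/117/101 40:204/155/137 42:208/186/165 44:210/201/178 46:209/199/173 48:207/191/157 50:209/182/137 52:209/174/122 54:205/166/110 56:212/168/110 58:225/179/116 60:237/193/125
red 25 28:194/61/47 30:201/62/48 32:203/62/48 34:204/63/49 36:202/77/62 38:197/102/87 40:198/141/124 42:204/182/162 44:208/199/176 46:211/204/179 48:205/191/159 50:200/177/137 52:201/169/121 54:200/162/109 56:203/160/105 58:215/167/109 60:231/185/120
```

Both blocks run straight into their bars with no gap across the whole edge, and both are square.

```bash
python3 -c "
from plant import ctrl
print(ctrl.finish_job())"
```

```text
the job is handed in; nothing more can be done
None
```

The job is handed in at about 34 s: red was slid into the brass bay and then blue into red's old bay, each pressed on its register bar at about 10 N for a second or more and released square. Green was still in its bay when I last looked.

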